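# Pin the vacuum valve into line

## Task

The valve on the raised frame has slid out of line with its glass pipe. Take the tapered drift with the red knob from the wooden stand, put its tip down through the hole in the blue foot and the hole in the frame below, and push it fully home so that its taper pulls the valve into line; leave it standing there, released. Leave the blunt pin with the black knob in the stand.

Things in the scene. Friction and masses are not known exactly. Their poses are not given: they have to be found in the camera images.
- drift: Tapered drift, RED knob, 0.14-0.28 kg, hanging by its collar in a dark wooden stand (top 100 mm up), 90 mm from the blunt pin. Origin: centre of its tip, 15 mm above the table at the start; z up. Heights above the tip: radius 3 mm at 0, taper to radius 15.5 mm at 60, cylinder to 85, collar of radius 24 mm to 91, knob (grip) of radius 14 mm to 135 mm. Round: yaw does not matter.
- frame_hole (a point): Centre of the 36 mm hole in the fixed, raised frame plate (12 mm thick, empty below), at its upper face 95 mm above the table; z up, x: the foot's sliding direction. The blue foot, 10 mm thick, lies on the plate. The valve (top 188 mm above the table) stands 98 mm towards -y. Home: drift upright on this axis within 2.5 mm, collar on the foot, tip 75 mm below this point.
- carriage (a joint): Slide of the blue foot with the valve (m): how far the centre of the foot's 36 mm hole lies along frame_hole's x from the frame hole; 0 is in line. Starts at 0.009 to 0.013, stays where left, moves at about 3 N. A tip lowered on the frame hole's axis, or up to 3 mm from it towards the foot's hole, clears the foot's rim; pushed straight down (under 25 N), the taper moves the foot.
- plug_pin: Bystander: blunt straight pin of radius 15.5 mm with a BLACK knob; collar and knob as on the drift, hanging in the other hole of the stand. Origin on its axis, 85 mm below the collar's underside (the pin is cut off 45 mm below the collar); z up. Leave it in the stand.

How it is judged:
On the way:
1. the drift's tip is in the foot's hole while the valve is still out of line (z of drift in the frame of frame_hole below 0.005 m and horizontal distance between drift and frame_hole below 0.025 m and angle between drift's own z axis and vertical below 0.35 rad and value of joint carriage above 0.007 m).
At the end, for the whole second after the job is handed in: The drift stands released and at rest through both holes, upright within 10 degrees, its collar within 8 mm of the blue foot and its tip within 20 mm of the frame hole's axis; the carriage is within 6 mm of its in-line position (z of drift in the frame of frame_hole below -0.067 m and horizontal distance between drift and frame_hole below 0.02 m and angle between drift's own z axis and vertical below 0.175 rad and value of joint carriage between -0.006 and 0.006 m and linear speed of drift below 0.02 m/s); the robot touches nothing.
It fails at once if the blunt pin with the black knob is taken out of the stand or shifted by more than 30 mm (distance of plug_pin from where it was at the start of the episode above 0.03 m).
It also fails if it takes over 40 s, if anything falls off the work surface, if the arm or the gripper's body presses on something with over 40 N, if the wrist force passes 120 N, or if a joint passes its speed limit or range.

## Robot

A 6-joint arm with a two-finger parallel gripper is mounted at the origin on the work surface. World frame = base frame: x ahead of the robot, y to its left, z up, the work surface at z = 0. Lengths are in m, angles in rad, forces in N, time in s.
With the tool pointing down it reaches from about 0.35 to 0.925 m from the base axis. Payload 6.4 kg.
Tool frame: the origin (TCP) lies on the centre line of the jaws, within the pads' length; the fingertips stand 14 mm ahead of it and the grasp point (between the pads) lies 5 mm behind it (env.tip_extent is the distance from the TCP to the fingertips, in m); z points along the fingers, x is the direction in which the jaws open and shut, and the axes are right-handed (so a half turn about z gives the same grasp; the last joint's range is limited). The gripper opens to 94 mm and grips with 3 to 60 N. Pads are 16 mm wide; open, the fingers measure 119 mm over their backs; the gripper's body (75 mm by 177 mm) begins 78 mm behind the grasp point.
Start: joints at [1.141, 0.245, 1.558, -0, 1.339, -0.174], TCP at [0.164, 0.629, 0.219] pointing down, gripper open.
Joint ranges: [-3.13, 3.13], [-1.02, 2.26], [0.13, 2.54], [-0.95, 4.09], [0.21, 2.88], [-2.74, 2.74]. Speed limits (rad/s): [2.57, 2.57, 3.14, 3.14, 3.14, 3.14].

## Interface

Orientations are given as a 3x3 rotation matrix whose columns are the frame's x, y, z axes.
In Python, from rig import state, viewer, ticket, env gives the robot as it stands. The module is installed in compiled form; this text tells all that it offers.
- The arm moves only by the tool step_arm, never from a script. Its argument "targets" is a list of rows, each an object with "turn": the turn, a rotation vector about the tool's x, y, z in rad, a list of three; "xyz": the shift along the tool's x, y, z in m, a list of three; "fingers": the opening, from 0 (shut) to 1 (fully open). In form: [{"turn": [ax, ay, az], "xyz": [x, y, z], "fingers": fingers}, ...]. A call has 1 to 20 rows; each row shifts and turns the commanded pose from where the row before left it, along the tool's axes as they then stand; what a row does not reach is not made up. A row lasts 1/12 s, in which the tool goes at most 41.7 mm and 7.16 degrees, less where a joint would pass 70% of its speed; a pose out of reach is approached as far as the arm can. A call with a gripper value outside its range is refused whole. The fingers move at their own pace and stop on an object; the grip force is fixed at half the most. Time passes only in rows, so rows that do not move let the fingers close. It gives the time, the measured TCP pose, the force and the opening at its end, in the units of the state.
- state(): the state, without advancing time (a new reading comes with each control period).
- viewer.camera(name): name is "scene" or "top" or "wrist"; returns (picture, depth): 420x560x3 uint8, blue, green, red; 420x560 float32, m along the optical axis (not along the pixel's ray), 0 where there is no reading.
- viewer.camera_info(name): a dict with "K" (3x3 intrinsics, pixels), "R" (3x3) and "t" (3): a world point X has camera coordinates R X + t; the wrist camera has in their place "mount" (4x4, takes a point from camera to tool coordinates, whose origin is the TCP and whose axes are the tool frame's). Camera axes: x right, y down, z forward; pixel columns grow to the right and rows downward; lengths in m; the calibration is good to about 2 mm. A picture is of the moment at which its call begins: read the wrist's pose just before it. camera_info takes no time and is no camera call.
- ticket.sign_off(): hands the job in, once; it reports no verdict.
The state is a dict: "time": time; "joint_pos": joint angles; "qd": joint speeds; "effort": joint torques, N m; "eef_pos": TCP position; "eef_rot": TCP orientation; "force": force on the tool from outside, world axes, zero at the start; "torque": the same for the moment, N m; "finger_gap": finger opening in m.
Only numpy, scipy, OpenCV 4.12 (cv2) and the standard library are available. Lean on these libraries where they do the work, as an engineer would, in place of code of your own. Each camera call takes 0.05 s, during which the arm holds its last target.

## Working session

There is one attempt and no reset: what is moved stays moved. The work goes in short steps, Python scripts to look and compute and a tool call to move; the robot and the scene stay as the last step left them, time stands still between calls to the robot, and variables do not carry over. Pictures are saved under pics/ and viewed, and the job is handed in when it is done.

Besides the shell and the picture viewer there is one more tool, called as name([rows], argument=value, ...), one row to a line, values as JSON. step_arm: Moves the arm, as the interface text tells. Its arguments: {"type":"object","properties":{"targets":{"type":"array"}},"required":["targets"]}

```bash
mkdir -p pics; cat > h.py <<'E'
import numpy as np, cv2
from rig import state, viewer, ticket, env
def grab(name,tag):
    s=state(); p,d=viewer.camera(name); i=viewer.camera_info(name)
    cv2.imwrite(f'pics/{tag}.png',p); np.savez(f'pics/{tag}.npz',p=p,d=d,pos=s['eef_pos'],rot=s['eef_rot'],K=i['K'],**({'R':i['R'],'t':i['t']} if 'R' in i else {'mount':i['mount']}))
def world(tag):
    z=np.load(f'pics/{tag}.npz'); d=z['d']; K=z['K']; h,w=d.shape
    u,v=np.meshgrid(np.arange(w),np.arange(h))
    P=np.stack([(u-K[0,2])/K[0,0]*d,(v-K[1,2])/K[1,1]*d,d],-1)
    if 'R' in z: W=(P-z['t'])@z['R']
    else:
        M=z['mount']; W=(P@M[:3,:3].T+M[:3,3])@np.array(z['rot']).T+z['pos']
    W[d==0]=np.nan
    return z['p'],W
E
python3 - <<'E'
from h import *
s=state(); print({k:np.round(v,3).tolist() for k,v in s.items()})
grab('top','top0'); grab('scene','scene0')
for n in('top','scene'): print(viewer.camera_info(n))
E
```

```text
{'time': 0.0, 'joint_pos': [1.141, 0.246, 1.559, 0.0, 1.339, -0.174], 'qd': [-0.0, -0.0, 0.001, 0.002, -0.001, 0.001], 'effort': [0.002, -41.585, -31.46, 0.069, 0.033, -0.0], 'eef_pos': [0.164, 0.628, 0.218], 'eef_rot': [[0.253, 0.967, -0.001], [0.967, -0.253, -0.002], [-0.002, -0.0, -1.0]], 'force': [0.339, -0.118, 0.897], 'torque': [0.02, -0.041, 0.034], 'finger_gap': 0.094}
{'K': array([[391.23180008,   0.        , 272.4864135 ],
       [  0.        , 391.23180008, 215.05357219],
       [  0.        ,   0.        ,   1.        ]]), 'R': array([[ 0.02024106, -0.99933253,  0.03041026],
       [-0.9963027 , -0.02270113, -0.08285881],
       [ 0.08349385, -0.02862068, -0.9960972 ]]), 't': array([0.10209084, 0.55803249, 0.76286518])}
{'K': array([[434.27866472,   0.        , 281.03913284],
       [  0.        , 434.27866472, 209.98231731],
       [  0.        ,   0.        ,   1.        ]]), 'R': array([[ 0.59007666,  0.80710252,  0.01987602],
       [ 0.44445337, -0.30419255, -0.84257231],
       [-0.6739961 ,  0.50601621, -0.53821636]]), 't': array([-0.44128769, -0.13467855,  1.13285062])}
```

View pics/top0.png

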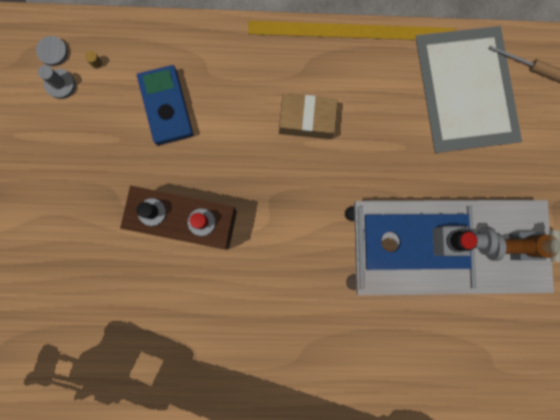

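View pics/scene0.png

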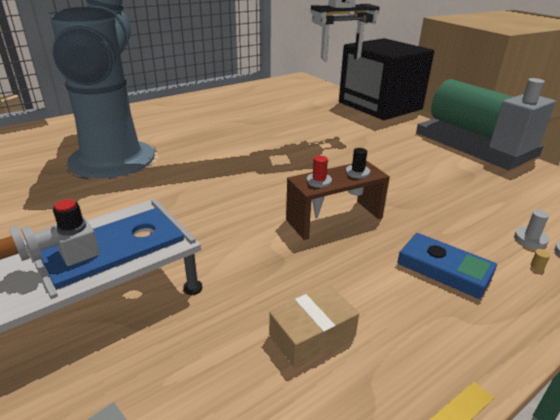

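The top view shows the red drift at about (201,221), the black pin at (150,211) and the foot's hole at (390,242), with the valve to its right. Next I measure these.

```bash
python3 - <<'E'
from h import *
for t in('top0','scene0'):
    p,W=world(t); hsv=cv2.cvtColor(p,cv2.COLOR_BGR2HSV)
    red=((hsv[...,0]<8)|(hsv[...,0]>172))&(hsv[...,1]>170)&(hsv[...,2]>90)
    n,l,st,c=cv2.connectedComponentsWithStats(red.astype(np.uint8))
    for i in range(1,n):
        if st[i,4]>60:
            q=W[l==i]; q=q[~np.isnan(q[:,2])]; top=q[q[:,2]>q[:,2].max()-.004]
            print(t,c[i].round(1),st[i],'top',np.median(top,0).round(4),((top.max(0)+top.min(0))/2).round(4),np.ptp(top,axis=0).round(4))
    z=W[...,2]
    blue=(hsv[...,0]>100)&(hsv[...,0]<125)&(hsv[...,1]>150)&(z>.085)&(z<.125)
    q=W[blue]; 
    if len(q): print('blue',len(q),np.median(q,0),np.percentile(q,[1,99],axis=0).round(4))
    if t=='top0':
        box=W[215:270,375:405]
        print('blueheights',np.nanmedian(z[blue]))
        for r in range(228,258,2): print(r,' '.join(f'{1000*v:4.0f}' for v in z[r,374:408:2]))
# collars
p,W=world('top0'); z=W[...,2]
for (u,v) in((201,221),(150,211)):
    s=np.zeros(z.shape,bool); s[v-25:v+25,u-25:u+25]=1
    m=s&(abs(z-.106)<.0025)
    hsv=cv2.cvtColor(p,cv2.COLOR_BGR2HSV)
    m2=m&(hsv[...,1]<90)
    for mm in(m,m2):
        q=W[mm]; c,r=cv2.minEnclosingCircle(q[:,:2].astype(np.float32)*1000); print(len(q),c,r,np.median(q[:,2]))
b=cv2.resize(p[190:300,340:560],None,fx=3.6,fy=3.6,interpolation=cv2.INTER_CUBIC); cv2.imwrite('pics/zoom1.png',b)
b=cv2.resize(p[170:260,110:250],None,fx=5,fy=5,interpolation=cv2.INTER_CUBIC); cv2.imwrite('pics/zoom2.png',b)
E
```

```text
top0 [197.9 220.3] [191 214  15  14 164] top [0.5338 0.2416 0.1503] [0.5331 0.2416 0.1508] [0.0218 0.0234 0.004 ]
top0 [468.2 240.1] [461 232  16  17 209] top [ 0.5076 -0.1938  0.1886] [ 0.5082 -0.1938  0.1891] [0.024  0.0249 0.004 ]
blue 3606 [ 0.5079018  -0.13211917  0.10532308] [[ 0.4634 -0.2353  0.1025]
 [ 0.554  -0.054   0.108 ]]
blueheights 0.10532308019830029
228  106  105  106  105  106  104  106  105  104  104  105  107  106  103  105  104  106
230  105  106  104  106  104  107  106  106  107  105  106  106  107  107  104  104  106
232  104  106  106  105  103  104  106  106  103  102  107  105  107  105  105  106  107
234  102  105  105  107  105  104   94   95   96   95   97  103  105  108  104  106  106
236  102  104  106  105  107   94   97   95   96   95   94   97  102  107  104  104  106
238  104  106  107  103   95   94    3   -1   86   95   96   95   97  105  105  105  106
240  106  106  105  105   96    1    2   -1   -1    0   89   93   96  105  105  107  106
242  103  107  106  106   -1    0    3    0    1   -1    3   92   94  100  105  105  103
244  105  107  105 
[... 567 characters left out ...]
7  106  106  103  107  105  nan  103
scene0 [319.7 167.5] [313 155  15  26 307] top [0.5373 0.2403 0.1511] [0.536  0.2415 0.1509] [0.0237 0.022  0.0039]
scene0 [ 64.7 204.8] [ 55 199  21  12 180] top [ 0.5122 -0.1947  0.189 ] [ 0.5106 -0.1939  0.1886] [0.0266 0.0243 0.004 ]
blue 3753 [ 0.53141182 -0.13837079  0.1060683 ] [[ 0.4636 -0.2385  0.0982]
 [ 0.56   -0.0549  0.1077]]
291 (540.79345703125, 236.66720581054688) 35.5821418762207 0.10625292545461097
281 (533.84521484375, 242.8930206298828) 24.316747665405273 0.10626036086614943
280 (551.762939453125, 324.85296630859375) 37.10062026977539 0.10597114899496585
275 (549.2471923828125, 331.38848876953125) 24.084327697753906 0.10598120139168715
```

View pics/zoom1.png

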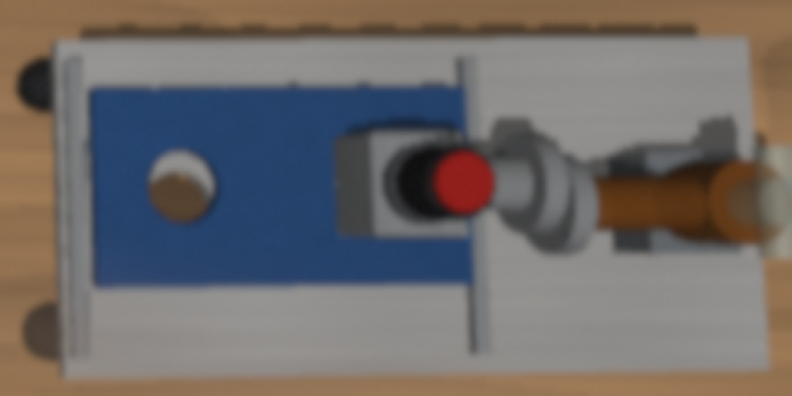

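View pics/zoom2.png

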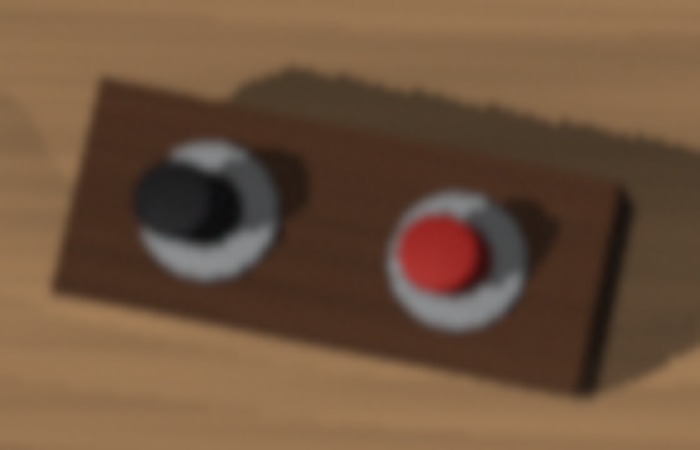

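```bash
cat > fit.py <<'E'
from h import *
from scipy.optimize import minimize
def rays(tag):
    z=np.load(f'pics/{tag}.npz'); d=z['d']; K=z['K']; h,w=d.shape
    u,v=np.meshgrid(np.arange(w),np.arange(h))
    D=np.stack([(u-K[0,2])/K[0,0],(v-K[1,2])/K[1,1],np.ones_like(d)],-1)
    if 'R' in z: return -z['R'].T@z['t'], D@z['R']
    M=z['mount']; R=np.array(z['rot']); return R@M[:3,3]+z['pos'], D@M[:3,:3].T@R.T
def fit(tag,c0,off0=(-.011,0)):
    p,W=world(tag); C,D=rays(tag); Z=W[...,2]
    at=lambda h:(C+D*((h-C[2])/D[...,2])[...,None])[...,:2]
    P1,P2,P3=at(.105),at(.095),at(.083)
    m=(np.linalg.norm(P1-c0,axis=-1)<.03)&~np.isnan(Z)
    lab=np.where(Z>.1002,0,np.where(Z>.06,1,2))[m]
    P1,P2,P3=P1[m],P2[m],P3[m]
    sg=lambda x:1/(1+np.exp(-np.clip(x/.0008,-40,40)))
    def f(q):
        a=sg(.018-np.linalg.norm(P1-q[:2],axis=-1)); b=sg(.018-np.linalg.norm(P2-q[2:],axis=-1))*sg(.018-np.linalg.norm(P3-q[2:],axis=-1))
        pr=np.stack([1-a,a*(1-b),a*b],-1)
        return -np.log(.02+pr[np.arange(len(lab)),lab]).mean()
    best=None
    for ox in(off0[0],-.008,-.014):
        r=minimize(f,[*c0,c0[0]+ox,c0[1]+off0[1]],method='Nelder-Mead',options=dict(xatol=1e-5,fatol=1e-7,maxiter=4000,initial_simplex=None))
        r=minimize(f,r.x,method='Powell')
        if best is None or r.fun<best.fun: best=r
    print(tag,'foot',best.x[:2].round(4),'frame',best.x[2:].round(4),'diff',(best.x[:2]-best.x[2:]).round(4),'cost',round(best.fun,4),'n',np.bincount(lab))
    return best.x
E
python3 - <<'E'
from fit import *
p,W=world('top0'); z=W[...,2]
print(W[242,389],W[232,389])
fit('top0',np.array([.509,-.095]))
p2,W2=world('scene0')
fit('scene0',np.array([.509,-.095]))
hsv=cv2.cvtColor(p,cv2.COLOR_BGR2HSV)
blue=(hsv[...,0]>100)&(hsv[...,0]<125)&(hsv[...,1]>150)&(abs(z-.105)<.004)
blue=cv2.morphologyEx(blue.astype(np.uint8),cv2.MORPH_OPEN,np.ones((3,3)))>0
q=W[blue][:,:2]; print(cv2.minAreaRect((q*1000).astype(np.float32)))
E
```

```text
[ 5.07122660e-01 -1.28753476e-01 -3.82982641e-04] [ 0.52294475 -0.09450324  0.10359976]
top0 foot [ 0.5051 -0.0961] frame [ 0.4957 -0.0967] diff [0.0094 0.0006] cost 0.0668 n [569 130 163]
scene0 foot [ 0.5087 -0.096 ] frame [ 0.4942 -0.0949] diff [ 0.0145 -0.0011] cost 0.2266 n [497 106  63]
((508.770751953125, -145.8236083984375), (92.1475830078125, 186.8471221923828), 1.2977631092071533)
```

step_arm([
  {"turn":[0,0,0],"xyz":[-0.02,0.0326,0],"fingers":1},
  {"turn":[0,0,0],"xyz":[-0.02,0.0326,0],"fingers":1},
  {"turn":[0,0,0],"xyz":[-0.02,0.0326,0],"fingers":1},
  {"turn":[0,0,0],"xyz":[-0.02,0.0326,0],"fingers":1},
  {"turn":[0,0,0],"xyz":[-0.02,0.0326,0],"fingers":1},
  {"turn":[0,0,0],"xyz":[-0.02,0.0326,0],"fingers":1},
  {"turn":[0,0,0],"xyz":[-0.02,0.0326,0],"fingers":1},
  {"turn":[0,0,0],"xyz":[-0.02,0.0326,0],"fingers":1},
  {"turn":[0,0,0],"xyz":[-0.02,0.0326,0],"fingers":1},
  {"turn":[0,0,0],"xyz":[-0.02,0.0326,0],"fingers":1},
  {"turn":[0,0,0],"xyz":[-0.02,0.0326,0],"fingers":1},
  {"turn":[0,0,0],"xyz":[-0.02,0.0326,0],"fingers":1},
  {"turn":[0,0,0],"xyz":[-0.02,0.0326,0],"fingers":1},
  {"turn":[0,0,0],"xyz":[-0.02,0.0326,0],"fingers":1},
])

```text
time: 1.27
eef_pos: [0.5359, 0.2408, 0.2191]
eef_rot: [[0.253, 0.967, -0.001], [0.967, -0.253, -0.0], [-0.0, -0.001, -1.0]]
force: [0.6, 1.2, 0.4]
finger_gap: 0.0938
```

step_arm([
  {"turn":[0,0,0.12],"xyz":[0,0,0],"fingers":1},
  {"turn":[0,0,0.12],"xyz":[0,0,0],"fingers":1},
  {"turn":[0,0,0.12],"xyz":[0,0,0],"fingers":1},
  {"turn":[0,0,0.12],"xyz":[0,0,0],"fingers":1},
  {"turn":[0,0,0.12],"xyz":[0,0,0],"fingers":1},
  {"turn":[0,0,0.12],"xyz":[0,0,0],"fingers":1},
  {"turn":[0,0,0.12],"xyz":[0,0,0],"fingers":1},
  {"turn":[0,0,0.12],"xyz":[0,0,0],"fingers":1},
  {"turn":[0,0,0.12],"xyz":[0,0,0],"fingers":1},
  {"turn":[0,0,0.12],"xyz":[0,0,0],"fingers":1},
  {"turn":[0,0,0.12],"xyz":[0,0,0],"fingers":1},
  {"turn":[0,0,0],"xyz":[0,0,0],"fingers":1},
  {"turn":[0,0,0],"xyz":[0,0,0],"fingers":1},
])

```text
time: 2.35
eef_pos: [0.5349, 0.2424, 0.219]
eef_rot: [[1.0, -0.002, -0.001], [-0.002, -1.0, -0.0], [-0.001, 0.0, -1.0]]
force: [0.2, 0.2, 1.0]
finger_gap: 0.0943
```

```bash
python3 - <<'E'
from h import *
grab('wrist','w1'); s=state(); print(s['time'],s['eef_pos'],s['eef_rot'].round(4)); print(viewer.camera_info('wrist')['mount'].round(4))
p,W=world('w1'); z=W[...,2]; hsv=cv2.cvtColor(p,cv2.COLOR_BGR2HSV)
red=((hsv[...,0]<8)|(hsv[...,0]>172))&(hsv[...,1]>170)&(hsv[...,2]>60)
q=W[red&(z>.145)&(z<.156)]; print('knob top',len(q),np.median(q,0),cv2.minEnclosingCircle((q[:,:2]*1000).astype(np.float32)))
m=(abs(z-.106)<.003)&(hsv[...,1]<90); print(m.sum())
n,l,st,c=cv2.connectedComponentsWithStats(m.astype(np.uint8))
for i in range(1,n):
    if st[i,4]>100: print(st[i],np.median(W[l==i],0),cv2.minEnclosingCircle((W[l==i][:,:2]*1000).astype(np.float32)))
E
```

```text
2.4 [0.53496104 0.24247102 0.2191123 ] [[ 1.0e+00 -2.1e-03 -6.0e-04]
 [-2.1e-03 -1.0e+00 -2.0e-04]
 [-6.0e-04  2.0e-04 -1.0e+00]]
[[ 1.000e+00  2.000e-04 -4.000e-04 -6.000e-04]
 [-1.000e-04  9.691e-01  2.465e-01 -6.990e-02]
 [ 5.000e-04 -2.465e-01  9.691e-01 -1.660e-01]
 [ 0.000e+00  0.000e+00  0.000e+00  1.000e+00]]
knob top 881 [0.53340562 0.24367162 0.1505235 ] ((533.0372924804688, 242.86805725097656), 13.78603744506836)
2196
[ 264   80   55   58 1275] [0.5440737  0.32668978 0.1067189 ] ((549.0426025390625, 331.01629638671875), 23.96735191345215)
[248 182  50  43 921] [0.53328141 0.25279864 0.1067152 ] ((532.6908569335938, 242.70916748046875), 23.982213973999023)
```

View pics/w1.png

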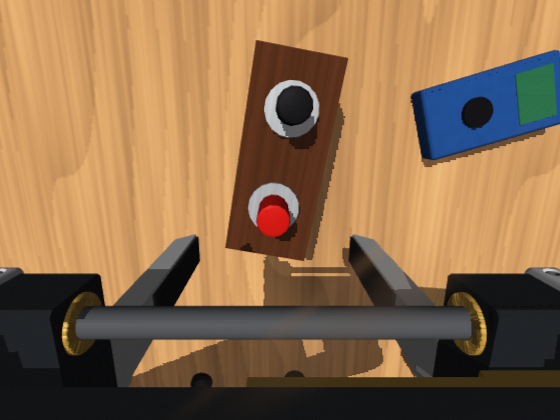

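The wrist view shows the red knob at (273,218), centred between the fingers, with the black pin well clear at (293,106). The drift axis measures (0.533, 0.2427) on both knob and collar, and the collar radius of 24 mm matches.

step_arm([
  {"turn":[0,0,0],"xyz":[-0.001,0,0.02],"fingers":1},
  {"turn":[0,0,0],"xyz":[-0.001,0,0.025],"fingers":1},
  {"turn":[0,0,0],"xyz":[0,0,0.025],"fingers":1},
  {"turn":[0,0,0],"xyz":[0,0,0.0175],"fingers":1},
  {"turn":[0,0,0],"xyz":[0,0,0.007],"fingers":1},
  {"turn":[0,0,0],"xyz":[0,0,0],"fingers":1},
  {"turn":[0,0,0],"xyz":[0,0,0],"fingers":0},
  {"turn":[0,0,0],"xyz":[0,0,0],"fingers":0},
  {"turn":[0,0,0],"xyz":[0,0,0],"fingers":0},
  {"turn":[0,0,0],"xyz":[0,0,0],"fingers":0},
  {"turn":[0,0,0],"xyz":[0,0,0],"fingers":0},
  {"turn":[0,0,0],"xyz":[0,0,0],"fingers":0},
  {"turn":[0,0,0],"xyz":[0,0,0],"fingers":0},
  {"turn":[0,0,0],"xyz":[0,0,0],"fingers":0},
])

```text
time: 3.57
eef_pos: [0.5332, 0.2425, 0.125]
eef_rot: [[1.0, -0.005, 0.0], [-0.005, -1.0, 0.0], [0.0, -0.0, -1.0]]
force: [0.1, -1.1, 0.8]
finger_gap: 0.0439
```

step_arm([
  {"turn":[0,0,0],"xyz":[0,0,0],"fingers":0},
  {"turn":[0,0,0],"xyz":[0,0,0],"fingers":0},
  {"turn":[0,0,0],"xyz":[0,0,0],"fingers":0},
  {"turn":[0,0,0],"xyz":[0,0,0],"fingers":0},
  {"turn":[0,0,0],"xyz":[0,0,0],"fingers":0},
  {"turn":[0,0,0],"xyz":[0,0,0],"fingers":0},
])

```text
time: 4.07
eef_pos: [0.5333, 0.2425, 0.125]
eef_rot: [[1.0, -0.005, 0.0], [-0.005, -1.0, 0.0], [0.0, -0.0, -1.0]]
force: [1.6, 0.3, 0.2]
finger_gap: 0.0269
```

step_arm([
  {"turn":[0,0,0],"xyz":[0,0,-0.015],"fingers":0},
  {"turn":[0,0,0],"xyz":[0,0,-0.03],"fingers":0},
  {"turn":[0,0,0],"xyz":[0,0,-0.036],"fingers":0},
  {"turn":[0,0,0],"xyz":[0,0,-0.036],"fingers":0},
  {"turn":[0,0,0],"xyz":[0,0,-0.036],"fingers":0},
  {"turn":[0,0,0],"xyz":[0,0,-0.036],"fingers":0},
  {"turn":[0,0,0],"xyz":[0,0,-0.026],"fingers":0},
  {"turn":[0,0,0],"xyz":[0,0,-0.01],"fingers":0},
])

```text
time: 4.73
eef_pos: [0.5343, 0.2429, 0.3549]
eef_rot: [[1.0, -0.005, 0.007], [-0.005, -1.0, 0.002], [0.007, -0.002, -1.0]]
force: [0.3, 0.5, -1.3]
finger_gap: 0.0274
```

step_arm([
  {"turn":[0,0,0],"xyz":[-0.001,0.015,0],"fingers":0},
  {"turn":[0,0,0],"xyz":[-0.002,0.03,0],"fingers":0},
  {"turn":[0,0,0],"xyz":[-0.003,0.038,0],"fingers":0},
  {"turn":[0,0,0],"xyz":[-0.003,0.038,0],"fingers":0},
  {"turn":[0,0,0],"xyz":[-0.003,0.038,0],"fingers":0},
  {"turn":[0,0,0],"xyz":[-0.003,0.038,0],"fingers":0},
  {"turn":[0,0,0],"xyz":[-0.003,0.038,0],"fingers":0},
  {"turn":[0,0,0],"xyz":[-0.003,0.038,0],"fingers":0},
  {"turn":[0,0,0],"xyz":[-0.003,0.038,0],"fingers":0},
  {"turn":[0,0,0],"xyz":[-0.003,0.038,0],"fingers":0},
  {"turn":[0,0,0],"xyz":[-0.003,0.038,0],"fingers":0},
  {"turn":[0,0,0],"xyz":[-0.002,0.03,0],"fingers":0},
  {"turn":[0,0,0],"xyz":[-0.001,0.015,0],"fingers":0},
  {"turn":[0,0,0],"xyz":[0,0,0],"fingers":0},
  {"turn":[0,0,0],"xyz":[0,0,0],"fingers":0},
  {"turn":[0,0,0],"xyz":[0,0,0],"fingers":0},
])

```text
time: 6.07
eef_pos: [0.4978, -0.1884, 0.3488]
eef_rot: [[1.0, -0.004, -0.002], [-0.004, -1.0, 0.002], [-0.002, -0.001, -1.0]]
force: [0.0, -0.1, -2.1]
finger_gap: 0.0275
```

```bash
python3 - <<'E'
from fit import *
s=state(); print(s['time'],s['eef_pos'],s['eef_rot'].round(4),s['finger_gap'],s['qd'].round(3))
grab('wrist','w2'); grab('wrist','w3'); grab('scene','s2')
for t in('w2','w3'): fit(t,np.array([.505,-.096]))
E
```

```text
6.0667 [ 0.49778783 -0.18837725  0.34880445] [[ 1.     -0.0044 -0.0016]
 [-0.0044 -1.      0.0015]
 [-0.0016 -0.0015 -1.    ]] 0.027516617338990308 [ 0.015 -0.008 -0.004 -0.004 -0.002 -0.001]
w2 foot [ 0.5045 -0.098 ] frame [ 0.4952 -0.0983] diff [0.0094 0.0002] cost 0.0564 n [1174  241  379]
w3 foot [ 0.5045 -0.0981] frame [ 0.495  -0.0983] diff [0.0095 0.0002] cost 0.0555 n [1164  245  377]
```

View pics/w2.png

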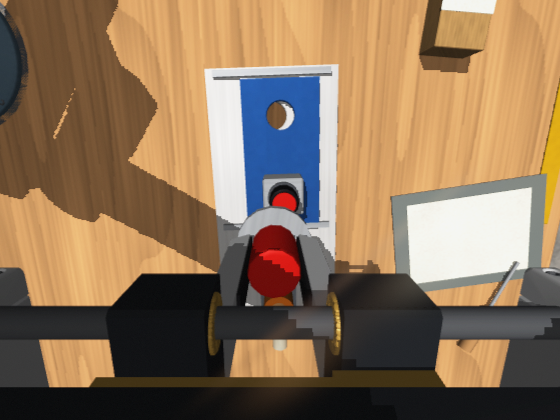

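View pics/s2.png

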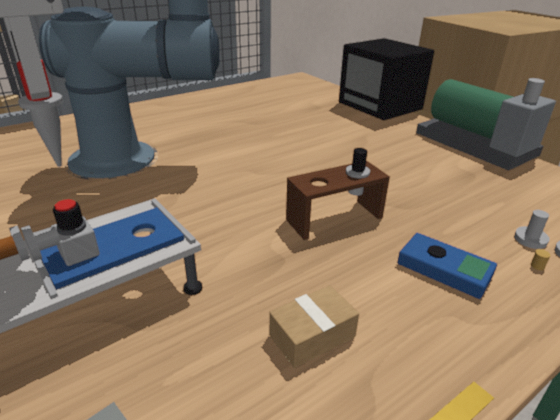

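The wrist view shows the hole at (280,115), the valve's red cap at (284,203) and the held drift at (274,265). The wrist and top fits agree on frame_hole at about (0.495, -0.0975) with a carriage of about 9.5 mm. Before inserting I check how the drift sits in the hand.

```bash
python3 - <<'E'
from fit import *
from scipy.optimize import least_squares
s=state(); tcp=s['eef_pos']
prof=lambda h: np.where(h<60,3+12.5*h/60,np.where(h<85,15.5,np.where(h<91,24,14)))
for t in('s2','w2'):
    p,W=world(t); C,D=rays(t)
    q=W.reshape(-1,3); d=q-[tcp[0],tcp[1],0]
    m=(np.hypot(d[:,0],d[:,1])<.035)&(q[:,2]>.222)&(q[:,2]<.33 if t=='s2' else q[:,2]<.385)
    col=p.reshape(-1,3)
    q=q[m]*1000; print(t,len(q),q.min(0),q.max(0))
    if t=='w2':
        c=cv2.cvtColor(p,cv2.COLOR_BGR2HSV).reshape(-1,3)[m]; r=((c[:,0]<8)|(c[:,0]>172))&(c[:,1]>170); k=q[r]; tp=k[k[:,2]>k[:,2].max()-5]; print('knobtop',len(tp),np.median(tp,0),cv2.minEnclosingCircle(tp[:,:2].astype(np.float32)))
        continue
    # cone+cylinder fit, tip (x,y,z), tilt a,b
    def res(v):
        ax=np.array([v[3],v[4],1]); ax/=np.linalg.norm(ax); e=q-v[:3]; h=e@ax; rad=np.linalg.norm(e-h[:,None]*ax,axis=1)
        ok=(h<84); r=np.where(h<60,(rad-(3+12.5*h/60))*.979,rad-15.5); return np.where(ok,r,0)
    r=least_squares(res,[tcp[0]*1000,tcp[1]*1000,tcp[2]*1000-110,0,0],loss='soft_l1',f_scale=1.5); print(r.x.round(3),np.median(abs(r.fun)))
print(tcp)
E
python3 -c "
import cv2;p=cv2.imread('pics/s2.png');cv2.imwrite('pics/z3.png',cv2.resize(p[0:200,0:130],None,fx=3,fy=3))"
```

```text
s2 1280 [ 496.89108059 -209.65431735  241.06592176] [ 523.82746621 -162.95821956  329.97280908]
[ 4.98534e+02 -1.85650e+02  2.41448e+02 -8.00000e-03 -3.00000e-03] 0.4286694755408492
w2 6257 [ 471.18915572 -201.73426697  323.76470333] [ 522.75024955 -164.29185688  384.97226639]
knobtop 2077 [ 496.75464257 -186.95644198  374.39991662] ((496.99658203125, -188.00271606445312), 13.852470397949219)
[ 0.498116   -0.18812631  0.34970085]
```

View pics/z3.png

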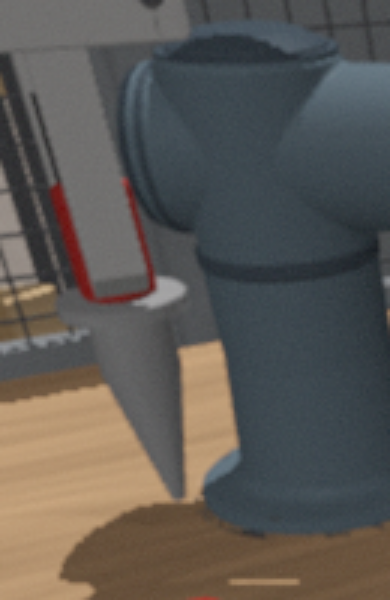

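step_arm([
  {"turn":[0,0,0],"xyz":[-0.002,-0.01,0],"fingers":0},
  {"turn":[0,0,0],"xyz":[0,-0.02,0],"fingers":0},
  {"turn":[0,0,0],"xyz":[0,-0.03,0],"fingers":0},
  {"turn":[0,0,0],"xyz":[0,-0.02,0],"fingers":0},
  {"turn":[0,0,0],"xyz":[0,-0.01,0],"fingers":0},
  {"turn":[0,0,0],"xyz":[0,0,0.015],"fingers":0},
  {"turn":[0,0,0],"xyz":[0,0,0.03],"fingers":0},
  {"turn":[0,0,0],"xyz":[0,0,0.03],"fingers":0},
  {"turn":[0,0,0],"xyz":[0,0,0.03],"fingers":0},
  {"turn":[0,0,0],"xyz":[0,0,0.015],"fingers":0},
  {"turn":[0,0,0],"xyz":[0,0,0.005],"fingers":0},
  {"turn":[0,0,0],"xyz":[0,0,0],"fingers":0},
  {"turn":[0,0,0],"xyz":[0,0,0],"fingers":0},
  {"turn":[0,0,0],"xyz":[0,0,0],"fingers":0},
])

```text
time: 7.38
eef_pos: [0.4975, -0.0997, 0.227]
eef_rot: [[1.0, -0.005, 0.003], [-0.005, -1.0, -0.001], [0.003, 0.001, -1.0]]
force: [-0.0, 0.3, -1.2]
finger_gap: 0.0275
```

```bash
python3 - <<'E'
from fit import *
s=state(); print(s['time'],s['eef_pos'],s['eef_rot'].round(4),s['finger_gap'],s['force'])
grab('scene','s3')
p=cv2.imread('pics/s3.png');cv2.imwrite('pics/z4.png',cv2.resize(p[60:300,0:240],None,fx=2.5,fy=2.5,interpolation=cv2.INTER_CUBIC))
from scipy.optimize import least_squares
p,W=world('s3'); tcp=s['eef_pos']; q=W.reshape(-1,3); d=q-[tcp[0],tcp[1],0]
q=q[(np.hypot(d[:,0],d[:,1])<.03)&(q[:,2]>.118)&(q[:,2]<tcp[2]-.026)]*1000
def res(v):
    ax=np.array([v[3],v[4],1]); ax/=np.linalg.norm(ax); e=q-v[:3]; h=e@ax; rad=np.linalg.norm(e-h[:,None]*ax,axis=1)
    return np.where(h<84,np.where(h<60,(rad-(3+12.5*h/60))*.979,rad-15.5),0)
r=least_squares(res,[*(tcp[:2]*1000),tcp[2]*1000-110,0,0],loss='soft_l1',f_scale=1.5); print(len(q),r.x.round(3),np.median(abs(r.fun)))
E
```

```text
7.3833 [ 0.49750938 -0.09965757  0.22697657] [[ 1.     -0.0048  0.0032]
 [-0.0048 -1.     -0.0014]
 [ 0.0032  0.0014 -1.    ]] 0.027493270440700983 [-0.04638063  0.32892094 -1.16019994]
614 [ 4.98264e+02 -9.72350e+01  1.18936e+02 -9.00000e-03  0.00000e+00] 0.46311527974498434
```

View pics/z4.png

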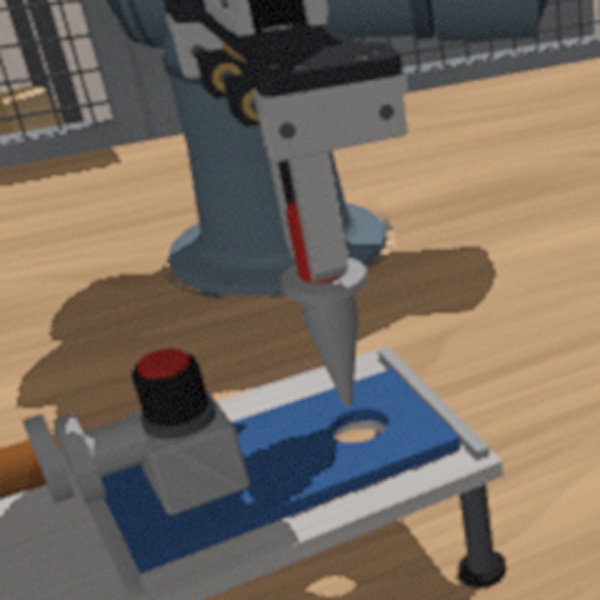

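step_arm([
  {"turn":[0,0,0],"xyz":[-0.0017,-0.0017,0],"fingers":0},
  {"turn":[0,0,0],"xyz":[0,0,0],"fingers":0},
  {"turn":[0,0,0],"xyz":[0,0,0.008],"fingers":0},
  {"turn":[0,0,0],"xyz":[0,0,0.01],"fingers":0},
  {"turn":[0,0,0],"xyz":[0,0,0.008],"fingers":0},
  {"turn":[0,0,0],"xyz":[0,0,0],"fingers":0},
  {"turn":[0,0,0],"xyz":[0,0,0],"fingers":0},
  {"turn":[0,0,0],"xyz":[0,0,0],"fingers":0},
])

```text
time: 8.1
eef_pos: [0.4946, -0.0976, 0.1987]
eef_rot: [[1.0, -0.005, -0.001], [-0.005, -1.0, 0.0], [-0.001, -0.0, -1.0]]
force: [-0.1, 1.0, -1.1]
finger_gap: 0.0274
```

```bash
python3 - <<'E'
from h import *
s=state(); print(s['time'],s['eef_pos'],s['eef_rot'].round(4),s['finger_gap'],s['force'])
grab('scene','s4')
p=cv2.imread('pics/s4.png');cv2.imwrite('pics/z5.png',cv2.resize(p[60:300,0:240],None,fx=2.5,fy=2.5,interpolation=cv2.INTER_CUBIC))
E
```

```text
8.1 [ 0.49458074 -0.09757308  0.19872732] [[ 1.e+00 -5.e-03 -9.e-04]
 [-5.e-03 -1.e+00  3.e-04]
 [-9.e-04 -3.e-04 -1.e+00]] 0.02741175265926099 [-0.13597002  0.97819118 -1.1022956 ]
```

View pics/z5.png

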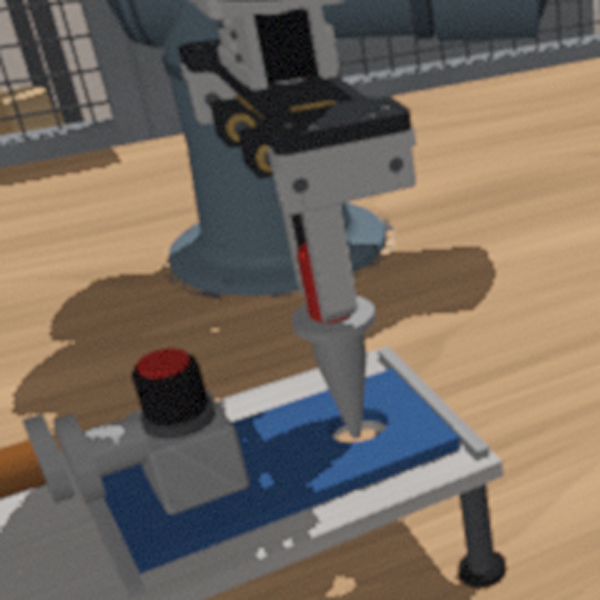

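The tip is inside the foot's hole, seen at about (358,435) in the zoom, with no contact force. Pushing on down in slow steps.

step_arm([
  {"turn":[0,0,0],"xyz":[0.001,0,0.005],"fingers":0},
  {"turn":[0,0,0],"xyz":[0,0,0.005],"fingers":0},
  {"turn":[0,0,0],"xyz":[0,0,0.005],"fingers":0},
  {"turn":[0,0,0],"xyz":[0,0,0.005],"fingers":0},
  {"turn":[0,0,0],"xyz":[0,0,0.004],"fingers":0},
  {"turn":[0,0,0],"xyz":[0,0,0.004],"fingers":0},
  {"turn":[0,0,0],"xyz":[0,0,0.004],"fingers":0},
  {"turn":[0,0,0],"xyz":[0,0,0],"fingers":0},
])

```text
time: 8.82
eef_pos: [0.4957, -0.0977, 0.1663]
eef_rot: [[1.0, -0.005, -0.0], [-0.005, -1.0, -0.0], [-0.0, 0.0, -1.0]]
force: [2.9, -0.8, -0.8]
finger_gap: 0.0273
```

step_arm([
  {"turn":[0,0,0],"xyz":[0,0,0.004],"fingers":0},
  {"turn":[0,0,0],"xyz":[0,0,0.004],"fingers":0},
  {"turn":[0,0,0],"xyz":[0,0,0.004],"fingers":0},
  {"turn":[0,0,0],"xyz":[0,0,0.004],"fingers":0},
  {"turn":[0,0,0],"xyz":[0,0,0.004],"fingers":0},
  {"turn":[0,0,0],"xyz":[0,0,0.004],"fingers":0},
  {"turn":[0,0,0],"xyz":[0,0,0],"fingers":0},
])

```text
time: 9.4
eef_pos: [0.495, -0.0976, 0.1416]
eef_rot: [[1.0, -0.005, -0.002], [-0.005, -1.0, 0.0], [-0.002, -0.0, -1.0]]
force: [3.1, -1.4, -3.6]
finger_gap: 0.0272
```

step_arm([
  {"turn":[0,0,0],"xyz":[0,0,0.003],"fingers":0},
  {"turn":[0,0,0],"xyz":[0,0,0.003],"fingers":0},
  {"turn":[0,0,0],"xyz":[0,0,0.002],"fingers":0},
  {"turn":[0,0,0],"xyz":[0,0,0.002],"fingers":0},
  {"turn":[0,0,0],"xyz":[0,0,0],"fingers":0},
])

```text
time: 9.82
eef_pos: [0.4952, -0.0974, 0.1322]
eef_rot: [[1.0, -0.005, -0.001], [-0.005, -1.0, 0.001], [-0.001, -0.001, -1.0]]
force: [1.2, -1.9, -2.7]
finger_gap: 0.0276
```

step_arm([
  {"turn":[0,0,0],"xyz":[0,0,0.001],"fingers":0},
  {"turn":[0,0,0],"xyz":[0,0,0.001],"fingers":0},
  {"turn":[0,0,0],"xyz":[0,0,0.001],"fingers":0},
  {"turn":[0,0,0],"xyz":[0,0,0],"fingers":0},
])

```text
time: 10.15
eef_pos: [0.4955, -0.0974, 0.13]
eef_rot: [[1.0, -0.005, -0.001], [-0.005, -1.0, 0.0], [-0.001, -0.0, -1.0]]
force: [-1.8, 1.0, 0.4]
finger_gap: 0.0271
```

step_arm([
  {"turn":[0,0,0],"xyz":[0,0,0.001],"fingers":0},
  {"turn":[0,0,0],"xyz":[0,0,0],"fingers":0},
])

```text
time: 10.32
eef_pos: [0.4959, -0.0975, 0.13]
eef_rot: [[1.0, -0.005, -0.0], [-0.005, -1.0, 0.0], [-0.0, -0.0, -1.0]]
force: [-1.9, 2.4, 5.6]
finger_gap: 0.0275
```

```bash
python3 - <<'E'
from h import *
s=state(); print(s['time'],s['eef_pos'],s['finger_gap'],s['force'])
grab('scene','s5')
p,W=world('s5');cv2.imwrite('pics/z6.png',cv2.resize(p[60:300,0:240],None,fx=2.5,fy=2.5,interpolation=cv2.INTER_CUBIC))
E
```

```text
10.3167 [ 0.49594442 -0.09745061  0.12996969] 0.027466594085023745 [-1.94441646  2.41992521  5.5764908 ]
```

View pics/z6.png

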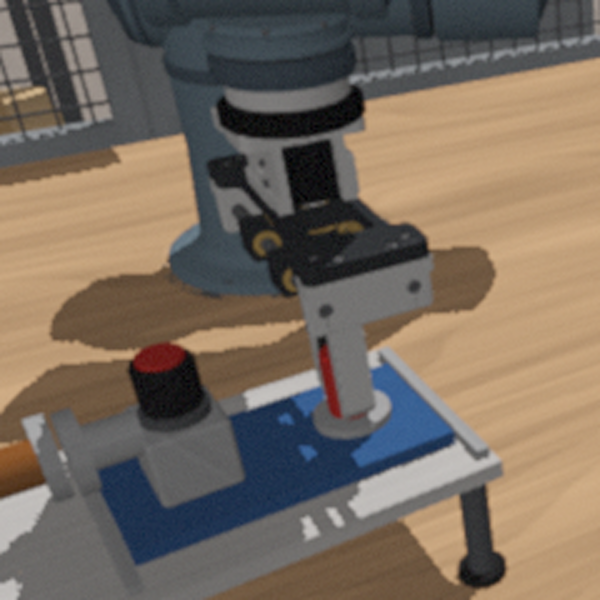

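The collar lies on the foot at about (352,415) in the zoom; the upward force has appeared and the TCP stopped at 0.130, as predicted for home. Releasing and rising.

step_arm([
  {"turn":[0,0,0],"xyz":[0,0,-0.001],"fingers":0},
  {"turn":[0,0,0],"xyz":[0,0,0],"fingers":1},
  {"turn":[0,0,0],"xyz":[0,0,0],"fingers":1},
  {"turn":[0,0,0],"xyz":[0,0,0],"fingers":1},
  {"turn":[0,0,0],"xyz":[0,0,0],"fingers":1},
  {"turn":[0,0,0],"xyz":[0,0,0],"fingers":1},
  {"turn":[0,0,0],"xyz":[0,0,0],"fingers":1},
  {"turn":[0,0,0],"xyz":[0,0,0],"fingers":1},
  {"turn":[0,0,0],"xyz":[0,0,0],"fingers":1},
  {"turn":[0,0,0],"xyz":[0,0,-0.005],"fingers":1},
  {"turn":[0,0,0],"xyz":[0,0,-0.01],"fingers":1},
  {"turn":[0,0,0],"xyz":[0,0,-0.02],"fingers":1},
  {"turn":[0,0,0],"xyz":[0,0,-0.03],"fingers":1},
  {"turn":[0,0,0],"xyz":[0,0,-0.03],"fingers":1},
  {"turn":[0,0,0],"xyz":[0,0,-0.03],"fingers":1},
  {"turn":[0,0,0],"xyz":[0,0.03,-0.02],"fingers":1},
  {"turn":[0,0,0],"xyz":[0,0.03,0],"fingers":1},
  {"turn":[0,0,0],"xyz":[0,0.02,0],"fingers":1},
  {"turn":[0,0,0],"xyz":[0,0,0],"fingers":1},
  {"turn":[0,0,0],"xyz":[0,0,0],"fingers":1},
])

```text
time: 12.03
eef_pos: [0.4953, -0.1781, 0.2757]
eef_rot: [[1.0, -0.007, 0.001], [-0.007, -1.0, 0.0], [0.001, -0.0, -1.0]]
force: [0.8, -0.3, 0.5]
finger_gap: 0.0943
```

```bash
python3 - <<'E'
from h import *
s=state(); print(s['time'],s['eef_pos'],s['finger_gap'],s['force'])
grab('scene','s6'); grab('wrist','w6')
p,W=world('w6'); z=W[...,2]; hsv=cv2.cvtColor(p,cv2.COLOR_BGR2HSV)
red=(((hsv[...,0]<8)|(hsv[...,0]>172))&(hsv[...,1]>170)&(hsv[...,2]>60)).astype(np.uint8)
n,l,st,c=cv2.connectedComponentsWithStats(red)
for i in range(1,n):
    if st[i,4]>100:
        q=W[l==i]; q=q[q[:,2]>np.nanmax(q[:,2])-.005]; print('red',c[i].round(),np.median(q,0).round(4),cv2.minEnclosingCircle((q[:,:2]*1000).astype(np.float32)))
d=np.hypot(W[...,0]-.496,W[...,1]+.0975)
m=(d<.026)&(hsv[...,1]<90)&(z>.1)&(z<.12); q=W[m]; print('collar',len(q),np.median(q[:,2]),cv2.minEnclosingCircle((q[:,:2]*1000).astype(np.float32)))
b=(hsv[...,0]>100)&(hsv[...,0]<125)&(hsv[...,1]>150)&(abs(z-.105)<.006); b=cv2.morphologyEx(b.astype(np.uint8),cv2.MORPH_OPEN,np.ones((3,3)))>0
q=W[b]; print('blue z',np.median(q[:,2]),cv2.minAreaRect((q[:,:2]*1000).astype(np.float32)))
p2,W2=world('w2'); hsv=cv2.cvtColor(p2,cv2.COLOR_BGR2HSV); z=W2[...,2]
b=(hsv[...,0]>100)&(hsv[...,0]<125)&(hsv[...,1]>150)&(abs(z-.105)<.006); b=cv2.morphologyEx(b.astype(np.uint8),cv2.MORPH_OPEN,np.ones((3,3)))>0
q=W2[b]; print('before',np.median(q[:,2]),cv2.minAreaRect((q[:,:2]*1000).astype(np.float32)))
E
```

```text
12.0333 [ 0.49530391 -0.17805695  0.27566179] 0.09430783779633652 [ 0.8260214  -0.33672049  0.4765007 ]
red [274. 120.] [ 0.4951 -0.0977  0.1556] ((495.2237243652344, -97.80038452148438), 13.283796310424805)
red [280. 236.] [ 0.4998 -0.1956  0.1888] ((500.1289978027344, -196.70669555664062), 13.914652824401855)
collar 974 0.1117168577409158 ((495.6408996582031, -98.00221252441406), 24.523752212524414)
blue z 0.10577176744157037 ((498.9897155761719, -148.215087890625), (99.00519561767578, 189.9251251220703), 1.5931117534637451)
before 0.10571782507009077 ((506.4443054199219, -147.84046936035156), (98.19986724853516, 189.3530731201172), 1.6415456533432007)
```

View pics/w6.png

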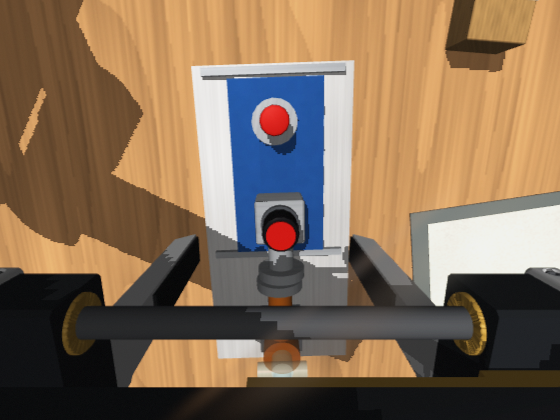

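View pics/s6.png

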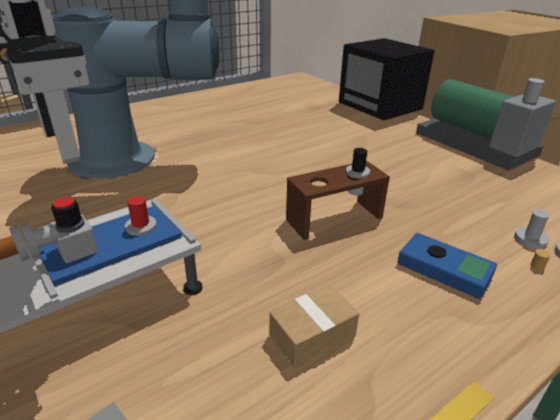

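```bash
python3 - <<'E'
from rig import ticket,state
print(state()['time'],ticket.sign_off())
E
```

```text
the job is handed in; nothing more can be done
12.1333 None
```

The drift stands fully home and released through the blue foot and the frame, and the valve is back in line. I handed the job in at 12.1 s. I took it from the stand, checked it hung upright in the grip, lowered its tip into the hole while the carriage was still about 9.5 mm out, and pushed it straight down.

- **Seating:** as I pushed, the force rose to about 6 N upward and the arm stopped where the collar should meet the foot. Afterwards the collar's top measured 0.112 m, so its underside lies on the foot, which is at 0.106 m.
- **Position:** the drift's axis measured (0.495, -0.098), within about 1 mm of the frame hole. Knob and collar centres agree within 1 mm, so it stands upright.
- **Carriage:** the foot moved about 7.5 mm towards in line, leaving about 2 mm of the 6 mm allowed.
- **Surroundings:** the black pin still hangs in the stand, and the open gripper stands clear above everything.
- **Disagreement:** one early fit from the oblique scene camera gave the carriage as 14.5 mm. It fitted poorly, so I used the wrist and top cameras, which both gave about 9.5 mm.

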